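Load the earring-card carrier under the jig's leaf spring

TASK

Load the earring card for punching: with closed fingertips press down hard on the black thumb pad of the blue carrier until the orange sprung platform under it is fully down, and keep pressing while you push the carrier along its channel, under the grey bridge and the brass leaf spring, right up to the end stop, so that the platform springs back up behind it. Do not pinch or lift the carrier and leave the other things on the table and on the jig's ledge where they are; then take the hand away.

Things in the scene. Friction and masses are not known exactly. Their poses are not given: they have to be found in the camera images.
- jig: fixed punching jig, dark steel base 232 x 90 x 16 mm. Origin on the table, on the centre line of its channel; +x is the way the carrier must slide, z up. Channel: floor 16 mm above the table, 59 mm wide, walls to 32 mm above the table, from a rear wall (x = -67 mm) to the end stop (x = +125 mm). Behind x = -15 mm the walls rise to 43 mm with inward lips (51 mm free between) just above the carrier
- bridge (a point): middle of the grey bridge's underside, 31 mm above the table; the bridge crosses the channel at x = 70 to 84 mm of the jig, its top 39 mm (screw heads 44 mm) above the table. Axes as the jig's
- end_stop (a point): on the grey end stop's face, at x = 125 mm of the jig, 22 mm above the table; the stop's top is 38 mm above the table. Behind it a steel spindle, 54 mm tall, at x = 142 mm
- ledge (a point): top centre of the wooden ledge, 110 x 70 mm and 10 mm thick, beside the channel at x = 5, y = -80 mm of the jig; a loose pin and jar stand on it
- platform (a joint): orange sprung platform in the channel floor, 66 x 52 mm, x = -54 to +12 mm of the jig. Value = how far down: 0 up (top 26.5 mm above the table), 0.010 m fully down (16.5 mm, level with the floor). Takes about 4 N to start, 9 N fully down; press with about 15 N to keep it down while sliding. The carrier sits on it, and its nose butts against the bridge until pressed down. It rises again once the carrier is fully home
- leaf (a joint): brass leaf spring, 40 mm wide, hinged on the bridge's far edge (x = 84 mm of the jig), sloping down along +x to its curled end at x = 114 mm. Value in rad: 0 at rest (end 7 mm above the channel floor), about 0.145 lying on the carrier. It presses down with about 5 N; pushing the pressed-down carrier home takes up to about 18 N
- carrier_mid (a point): centre of the blue carrier, half-way up: loose, 0.13 to 0.25 kg, 110 long x 56 wide x 12 mm thick, a white card on its front half. Its x axis points to the rounded nose (the slide direction), z up. At start at x = -10 to +4 mm of the jig, 32.5 mm above the table; fully home (nose on the end stop) at x = 70 mm, 22 mm above the table
- thumb_pad (a point): centre of the black thumb pad on the carrier's top, 33.5 mm behind the carrier's centre. Clear flat area 43 mm along x (21.5 mm either way from here), 56 mm wide; just ahead of it a cross ridge 5 mm thick, 50 mm wide, 6 mm high for pushing forward. This surface is 38.5 mm above the table at start, 28.5 mm pressed fully down
- punch_pin: steel pin 16 mm across, 40 mm tall, standing loose on the jig's ledge; origin at its foot; leave alone
- bead_jar: amber jar, 32 mm across, 32 mm tall, loose on the jig's ledge; origin at its foot; leave alone
- pliers: red-handled pliers lying on the table, 130 mm long, 15 mm high; origin at table level near the pivot; leave alone
- gift_box: black gift box 45 x 70 x 95 mm (handles to 120 mm); origin at its underside; leave alone
- brown_gift_box: brown gift box 45 x 70 x 95 mm (handles to 120 mm); origin at its underside; leave alone
- scraper: small screwdriver-like tool, 160 mm long, lying on the table; leave alone
- carrier: the same blue carrier as a body; origin at the centre of its underside, axes as for its centre point
Not all that is in view belongs to the job. Of the things that look like the carrier, the largest one is meant.

How it is judged:
On the way, in this order (a step that is already met when the one before it is completed fails the run):
1. the platform is pressed fully down by the fingers on the carrier, the nose still before the bridge (value of joint platform above 0.008 m and contact force between the fingers and carrier above 3 N and x of carrier_mid in the frame of jig below 0.022 m), for 0.05 s.
2. still pressed down by the fingers, the nose has passed under the bridge (value of joint platform above 0.007 m and contact force between the fingers and carrier above 3 N and x of carrier_mid in the frame of jig above 0.027 m and z of carrier_mid in the frame of jig below 0.026 m), for 0.05 s.
3. the carrier lifts the leaf spring (value of joint leaf above 0.1 rad and x of carrier_mid in the frame of jig above 0.045 m), for 0.05 s.
At the end, for the whole second after the job is handed in: the carrier lies flat (within 0.04 rad) on the channel floor within 3 mm of the end stop, under the lifted leaf spring, at rest, and the platform is up again (less than 2 mm down) behind it (x of carrier_mid in the frame of jig above 0.067 m and z of carrier_mid in the frame of jig between 0.019 and 0.025 m and angle between carrier_mid's own z axis and vertical below 0.04 rad and value of joint leaf above 0.1 rad and value of joint platform below 0.002 m and linear speed of carrier below 0.01 m/s); the robot touches nothing.
It fails at once if the carrier is lifted off its platform (by more than 10 mm) or tipped up (z of carrier_mid in the frame of jig above 0.0425 m or angle between carrier_mid's own z axis and vertical above 0.35 rad).
It fails at once if another thing on the table or the ledge is moved by more than 15 mm (distance of any of punch_pin, bead_jar, pliers, gift_box, brown_gift_box, scraper from where it was at the start of the episode above 0.015 m).
It also fails if it takes over 48 s, if anything falls off the work surface, if the arm or the gripper's body presses on something with over 40 N, if the wrist force passes 120 N, or if a joint passes its speed limit or range.

ROBOT

A 6-joint arm with a two-finger parallel gripper is mounted at the origin on the work surface. World frame = base frame: x ahead of the robot, y to its left, z up, the work surface at z = 0. Lengths are in m, angles in rad, forces in N, time in s.
With the tool pointing down it reaches from about 0.35 to 0.775 m from the base axis. Payload 7.3 kg.
Tool frame: the origin (TCP) lies at the very end of the fingers, on their centre line; the grasp point (between the pads) lies 19 mm behind it; z points along the fingers, y is the line along which they close (so a half turn about z gives the same grasp; the last joint's range is limited). The gripper opens to 92 mm and grips with 3 to 60 N. Pads are 19 mm wide; open, the fingers measure 130 mm over their backs; the gripper's body (75 mm by 190 mm) begins 47 mm behind the grasp point.
Start: joints at [-1.285, 0.342, 1.524, -0, 1.275, -0.146], TCP at [0.22, -0.477, 0.227] pointing down, gripper open.
Joint ranges: [-2.53, 2.53], [-0.77, 2.02], [0.04, 2.7], [-1, 4.14], [0.28, 2.66], [-3.11, 3.11]. Speed limits (rad/s): [2.57, 2.57, 3.14, 3.14, 3.14, 3.14].

INTERFACE

Orientations are given as [roll, pitch, yaw] about the fixed x, y, z axes, in that order (R = Rz(yaw) Ry(pitch) Rx(roll)).
In Python, from cell import observe, read_camera, get_calibration, hand_in, search_frame gives the robot as it stands.
- The arm moves only by the tool step_arm, never from a script. Its argument "commands" is a list of rows, each an object with "translation": the shift along the tool's x, y, z in mm, a list of three; "roll": the turn about the tool's z in rad. In form: [{"translation": [x, y, z], "roll": roll}, ...]. A call has 1 to 20 rows; each row shifts and turns the commanded pose from where the row before left it, along the tool's axes as they then stand; what a row does not reach is not made up. A row lasts 1/12 s, in which the tool goes at most 41.7 mm and 7.16 degrees, less where a joint would pass 70% of its speed; a pose out of reach is approached as far as the arm can. A call is refused whole if a number of a shift passes 41.7 or a number of a turn 0.125, either way. A call with a gripper value outside its range is refused whole. "fingers" is the opening, from 0 (shut) to 1 (fully open), set as the call begins (left out, the last holds). The fingers move at their own pace and stop on an object; "grip_force" is the grip in N (left out, the last holds). Time passes only in rows, so rows that do not move let the fingers close. It gives the time, the measured TCP pose, the force, the opening and the grip force at its end, in the units of the state.
- observe(): the state, without advancing time (a new reading comes with each control period).
- read_camera(name): name is "scene" or "top"; returns the picture (384x512x3 uint8, red, green, blue); there is no depth.
- get_calibration(name): a dict with "camera_matrix" (3x3 intrinsics, pixels), "world_from_camera" (4x4, takes a point from camera to world coordinates). Camera axes: x right, y up, looking along -z (the intrinsics and any distortion apply to the point x, -y, -z); pixel columns grow to the right and rows downward; lengths in m; the calibration is good to about 2 mm. A picture is of the moment at which its call begins. get_calibration takes no time and is no camera call.
- hand_in(): hands the job in; it is judged then, once.
Trained networks look in the newest picture that a camera, given by its name, has taken for a name from the list of things; names that differ only in an ending like _2 or _b are one class to them, and where a whole thing is asked for, a point or a joint stands for the part that bears it (a point fixed in the world has none). Each returns a list of dicts, best first, with "confidence" (0 to 1); they miss things now and then, are a little off and sometimes report something else, mostly with a low value. They report only what shows in the picture. A call takes as long as a camera call. They do not tell look-alikes from the thing itself.
- search_frame(camera, name): "at" ([x, y, z] in m, in world coordinates, good to about 4 mm: the middle of the surface that is visible of it).
The state is a dict: "time": time; "qpos": joint angles; "qvel": joint speeds; "joint_efforts": joint torques, N m; "tool_pos": TCP position; "tool_rot": TCP orientation; "contact_force": force on the tool from outside, world axes, zero at the start; "torque": the same for the moment, N m; "opening": finger opening in m; "grip_force": force on a finger pad.
Only numpy, scipy, OpenCV 4.12 (cv2) and the standard library are available. Lean on these libraries where they do the work, as an engineer would, in place of code of your own. Each camera call takes 0.05 s, during which the arm holds its last target. There are 200 camera calls.

## Working session

There is one attempt and no reset: what is moved stays moved. The work goes in short steps, Python scripts to look and compute and a tool call to move; the robot and the scene stay as the last step left them, time stands still between calls to the robot, and variables do not carry over. Pictures are saved under pics/ and viewed, at most 10 in all, crops included, and the job is handed in when it is done.

Besides the shell and the picture viewer there is one more tool, called as a command line: name --argument value ..., lists and objects as JSON in quotes. step_arm: Moves the arm, as the interface text tells. Its arguments: {"type":"object","properties":{"commands":{"type":"array"},"fingers":{"type":"number"},"grip_force":{"type":"number"}},"required":["commands"]}

```bash
mkdir -p pics
python3 - <<'E'
from cell import *
import cv2
for c in ("scene","top"):
    im=read_camera(c); cv2.imwrite(f"pics/{c}0.png",im[:,:,::-1])
    for n in ("carrier","thumb_pad","jig","bridge","end_stop","ledge","carrier_mid","punch_pin","bead_jar","gift_box","brown_gift_box","pliers","platform"):
        try: print(c,n,[([round(x,3) for x in d["at"]],round(d["confidence"],2)) for d in search_frame(c,n)[:3]])
        except Exception as e: print(c,n,e)
s=observe();print(s)
E
```

```text
scene carrier [([0.4, -0.074, 0.012], 0.91), ([0.501, -0.275, 0.007], 0.82), ([0.538, -0.103, 0.037], 0.61)]
scene thumb_pad [([0.535, -0.106, 0.04], 0.95), ([0.502, -0.277, 0.004], 0.88), ([0.398, -0.07, 0.01], 0.76)]
scene jig [([0.576, -0.056, 0.013], 0.61)]
scene bridge [([0.568, -0.058, 0.015], 0.72), ([0.549, -0.008, 0.034], 0.69), ([0.537, -0.102, 0.036], 0.47)]
scene end_stop []
scene ledge []
scene carrier_mid [([0.393, -0.07, 0.008], 0.86), ([0.501, -0.276, 0.01], 0.69), ([0.533, -0.104, 0.04], 0.63)]
scene punch_pin [([0.537, -0.107, 0.036], 0.68), ([0.628, -0.138, 0.039], 0.57)]
scene bead_jar [([0.631, -0.08, 0.044], 0.74)]
scene gift_box [([0.674, 0.329, 0.087], 0.74)]
scene brown_gift_box [([0.738, -0.308, 0.078], 0.74)]
scene pliers [([0.736, -0.309, 0.076], 0.35)]
scene platform [([0.569, -0.056, 0.014], 0.69)]
top carrier [([0.494, -0.278, 0.008], 0.84), ([0.533, -0.112, 0.039], 0.61), ([0.388, -0.075, 0.009], 0.59)]
top thumb_pad [([0.53, -0.114, 0.036], 0.98), ([0.495, -0.278, 0.009], 0.95), ([0.395, -0.071, 0.007], 0.69)]
top jig [([0.564, -0.071, 0.018], 0.64)]

[... 498 characters left out ...]
ime': 1.4, 'qpos': array([-1.28499623e+00,  3.41997872e-01,  1.52410649e+00, -2.07540778e-06,
        1.27541112e+00, -1.46009151e-01]), 'qvel': array([ 8.86062700e-04, -3.56058246e-04, -6.40514355e-04,  1.30415146e-05,
        1.24406898e-03,  4.73941106e-04]), 'joint_efforts': array([-1.00974616e-03, -4.31141531e+01, -2.44476146e+01,  7.16887414e-02,
        4.84953274e-02,  1.60753075e-05]), 'tool_pos': array([ 0.21973898, -0.47681517,  0.22673934]), 'tool_rot': array([3.14151659e+00, 1.31918335e-05, 4.31809853e-01]), 'contact_force': array([-0.0676371 , -0.2707941 ,  0.10974182]), 'torque': array([ 0.04157926, -0.04848447, -0.06209701]), 'grip_force': 0.0, 'opening': 0.09192724551237642}
```

View pics/top0.png

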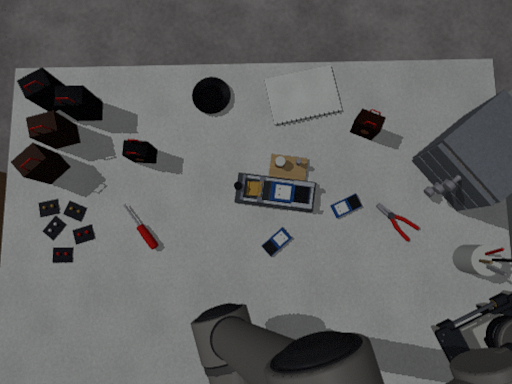

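View pics/scene0.png

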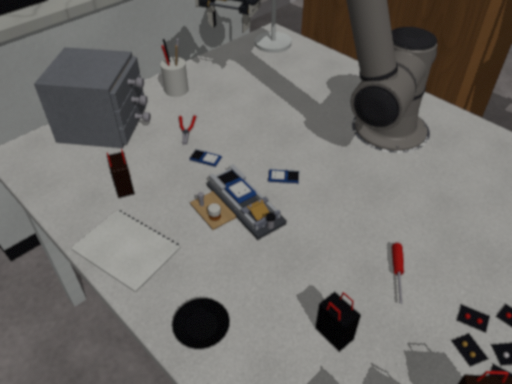

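```bash
cat > h.py <<'E'
import numpy as np
from cell import *
def ray(c,uv):
    k=get_calibration(c);K=np.array(k["camera_matrix"]);T=np.array(k["world_from_camera"])
    d=np.linalg.solve(K,[uv[0],uv[1],1]);d=T[:3,:3]@(d*[1,-1,-1]);return T[:3,3],d
def at(c,uv,z):
    o,d=ray(c,uv);return o+d*(z-o[2])/d[2]
def proj(c,p):
    k=get_calibration(c);K=np.array(k["camera_matrix"]);T=np.array(k["world_from_camera"])
    q=T[:3,:3].T@(np.array(p)-T[:3,3]);q=K@(q*[1,-1,-1]);return q[:2]/q[2]
E
python3 - <<'E'
from h import *
import cv2
print(get_calibration("top").keys(), get_calibration("top")["world_from_camera"])
im=cv2.imread("pics/top0.png")[150:220,225:330]; a=cv2.resize(im,None,fx=7.5,fy=7.5,interpolation=cv2.INTER_CUBIC)
cv2.imwrite("pics/tc.png",cv2.convertScaleAbs(a,alpha=1.3))
im=cv2.imread("pics/scene0.png")[160:245,185:295]; a=cv2.resize(im,None,fx=7,fy=7,interpolation=cv2.INTER_CUBIC)
cv2.imwrite("pics/sc.png",cv2.convertScaleAbs(a,alpha=1.3))
E
```

```text
dict_keys(['camera_matrix', 'world_from_camera']) [[-0.00811968  0.9917623  -0.1278343   0.39497152]
 [-0.99964335 -0.01130292 -0.02419559 -0.04557868]
 [-0.02544118  0.12759224  0.99150036  1.10826928]
 [ 0.          0.          0.          1.        ]]
```

View pics/tc.png

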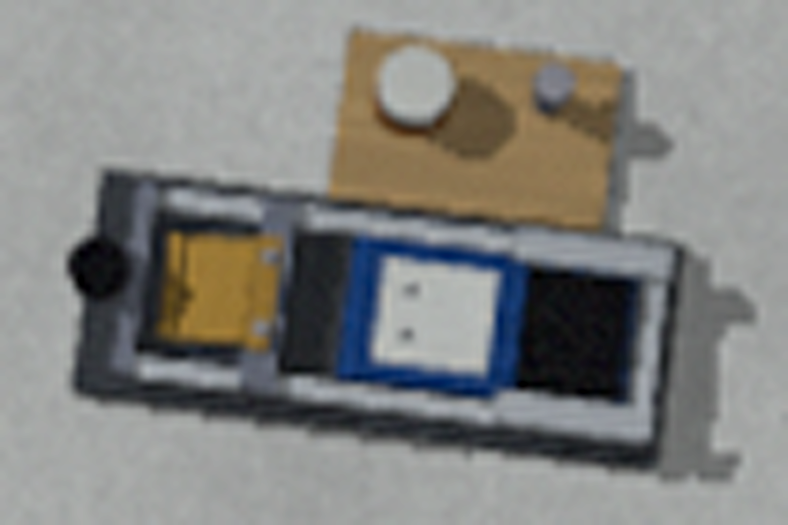

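View pics/sc.png

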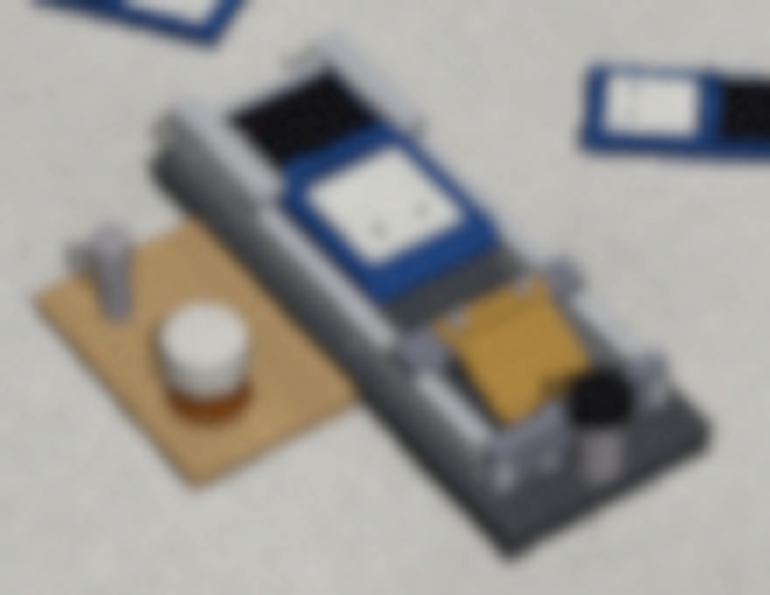

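Run:
```python
from h import *
from scipy.optimize import least_squares
S=lambda u,v:(225+(u+.5)/7.5-.5,150+(v+.5)/7.5-.5)
C=lambda u,v:(185+(u+.5)/7-.5,160+(v+.5)/7-.5)
J=[((60,-115,10),S(348,28)),((-50,-115,10),S(622,68)),((142,0,54),S(100,267)),((60,-45,10),S(332,195)),((-50,-45,10),S(605,228))]
K=[((-50,-115,10),C(38,298)),((60,-115,10),C(195,488)),((142,0,54),C(600,398))]
def f(p,o=("t","s")):
    c,s=np.cos(p[2]),np.sin(p[2]);r=[]
    for n,L in (("top",J),("scene",K)):
        if n[0] not in o: continue
        for q,uv in L:
            q=np.array(q)/1e3;w=[p[0]+c*q[0]-s*q[1],p[1]+s*q[0]+c*q[1],q[2]]
            r+=list(proj(n,w)-uv)
    return np.array(r)
for o in (("t","s"),("t",),("s",)):
    r=least_squares(f,[.55,-.07,1.5],kwargs=dict(o=o));print(o,r.x,np.round(r.fun,1))
r=least_squares(f,[.55,-.07,1.5]);x,y,t=r.x
def tj(w): d=np.array(w[:2])-[x,y];return np.round(1e3*np.array([np.cos(t)*d[0]+np.sin(t)*d[1],-np.sin(t)*d[0]+np.cos(t)*d[1]]),1)
for nm,cam,uv,z in (("nose","top",S(345,310),.036),("padfront","top",S(519,330),.0385),("padrear","top",S(632,340),.0385),("wall+","top",S(262,208),.032),
 ("nose","scene",C(440,272),.034),("pf","scene",C(330,148),.0385),("bridgeL","top",S(243,385),.039),("bridgeR","top",S(283,390),.039)):
    print(nm,cam,tj(at(cam,uv,z)))
for c in ([.53,-.114,.036],[.535,-.106,.04]): print("pad",tj(c))
print("mid of spring rng pad target x=-38",[x+np.cos(t)*-.038,y+np.sin(t)*-.038])
```

```text
('t', 's') [ 0.53422081 -0.10477108  1.4256547 ] [ 0.3 -0.3  0.3 -0.9 -0.2 -0.3 -0.6  0.3 -0.2  0.7 -0.4  0.1 -0.1 -0.7
  0.5 -0.3]
('t',) [ 0.53403387 -0.105434    1.43147482] [ 0.3 -0.1  0.3 -1.  -0.   0.  -0.5  0.4 -0.1  0.7]
('s',) [ 0.53451699 -0.10351962  1.41770802] [-0.3  0.1 -0.2 -0.5  0.4  0.3]
nose top [46.8  2.4]
padfront top [-20.3   1.5]
padrear top [-63.6  -0.4]
wall+ top [ 84.1 -33.5]
nose scene [45.1 -0.1]
pf scene [-27.9   1.3]
bridgeL top [81.7 36.8]
bridgeR top [66.2 36.6]
pad [-9.7  2.8]
pad [-1.1 -0.9]
mid of spring rng pad target x=-38 [np.float64(0.5287247685102984), np.float64(-0.14237152962543997)]
```

step_arm --commands '[{"translation": [0, 0, 0], "roll": -0.1245}, {"translation": [0, 0, 0], "roll": -0.1245}, {"translation": [0, 0, 0], "roll": -0.1245}, {"translation": [0, 0, 0], "roll": -0.1245}, {"translation": [0, 0, 0], "roll": -0.1245}, {"translation": [0, 0, 0], "roll": -0.1245}, {"translation": [0, 0, 0], "roll": -0.1245}, {"translation": [0, 0, 0], "roll": -0.1245}, {"translation": [0, 0, 0], "roll": 0}, {"translation": [0, 0, 0], "roll": 0}]' --fingers 0 --grip_force 20

```text
time: 2.23
tool_pos: [0.2198, -0.4768, 0.2267]
tool_rot: [3.142, 0.0, 1.424]
contact_force: [0.6, -0.3, 0.5]
opening: 0.03
grip_force: 0.0
```

step_arm --commands '[{"translation": [23.7, 16.1, 0], "roll": 0}, {"translation": [23.7, 16.1, 0], "roll": 0}, {"translation": [23.7, 16.1, 0], "roll": 0}, {"translation": [23.7, 16.1, 0], "roll": 0}, {"translation": [23.7, 16.1, 0], "roll": 0}, {"translation": [23.7, 16.1, 0], "roll": 0}, {"translation": [23.7, 16.1, 0], "roll": 0}, {"translation": [23.7, 16.1, 0], "roll": 0}, {"translation": [23.7, 16.1, 0], "roll": 0}, {"translation": [23.7, 16.1, 0], "roll": 0}, {"translation": [23.7, 16.1, 0], "roll": 0}, {"translation": [23.7, 16.1, 0], "roll": 0}, {"translation": [23.7, 16.1, 0], "roll": 0}, {"translation": [23.7, 16.1, 0], "roll": 0}, {"translation": [23.7, 16.1, 0], "roll": 0}, {"translation": [23.7, 16.1, 0], "roll": 0}, {"translation": [0, 0, 0], "roll": 0}, {"translation": [0, 0, 0], "roll": 0}, {"translation": [0, 0, 0], "roll": 0}]'

```text
time: 3.82
tool_pos: [0.5284, -0.1384, 0.2265]
tool_rot: [-3.141, 0.0, 1.426]
contact_force: [-0.2, -0.7, -0.7]
opening: 0.0003
grip_force: 0.0
```

step_arm --commands '[{"translation": [0, 0, 25], "roll": 0}, {"translation": [0, 0, 25], "roll": 0}, {"translation": [0, 0, 25], "roll": 0}, {"translation": [0, 0, 25], "roll": 0}, {"translation": [0, 0, 25], "roll": 0}, {"translation": [0, 0, 20], "roll": 0}, {"translation": [0, 0, 15], "roll": 0}, {"translation": [0, 0, 9], "roll": 0}, {"translation": [0, 0, 3], "roll": 0}, {"translation": [0, 0, 0], "roll": 0}, {"translation": [0, 0, 0], "roll": 0}]'

```text
time: 4.73
tool_pos: [0.5291, -0.1388, 0.0556]
tool_rot: [3.14, 0.0, 1.427]
contact_force: [-0.3, 1.0, -0.2]
opening: 0.0006
grip_force: 0.0
```

Run:
```python
from h import *
import cv2
print(observe()["tool_pos"],observe()["contact_force"])
a=cv2.resize(read_camera("top")[:,:,::-1][150:220,225:330],None,fx=6,fy=6,interpolation=cv2.INTER_CUBIC)
b=cv2.resize(read_camera("scene")[:,:,::-1][140:245,185:295],None,fx=4,fy=4,interpolation=cv2.INTER_CUBIC)
w=800
o=np.zeros((600,800,3),np.uint8);a=cv2.resize(a,(420,280));b=cv2.resize(b,(600,573)) if 0 else cv2.resize(b,(380,363))
o[:280,:420]=a;o[:363,420:]=b;cv2.imwrite("pics/c1.png",cv2.convertScaleAbs(o[:363],alpha=1.3))
```

```text
[ 0.52912015 -0.13883435  0.05557296] [-0.27783065  1.00856495 -0.23876745]
```

View pics/c1.png

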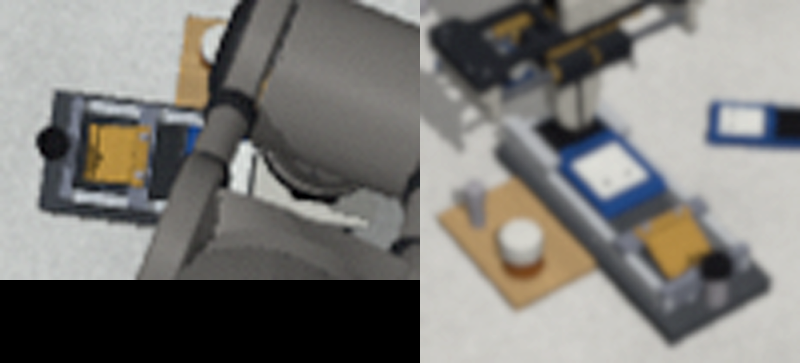

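The top view is hidden by the arm. The scene view shows the closed fingertips at (575,120) in the picture, centred between the walls over the black pad. Next I descend to contact.

step_arm --commands '[{"translation": [0, 0, 6], "roll": 0}, {"translation": [0, 0, 6], "roll": 0}, {"translation": [0, 0, 3], "roll": 0}, {"translation": [0, 0, 2], "roll": 0}, {"translation": [0, 0, 2], "roll": 0}, {"translation": [0, 0, 2], "roll": 0}, {"translation": [0, 0, 0], "roll": 0}, {"translation": [0, 0, 0], "roll": 0}]'

```text
time: 5.5
tool_pos: [0.5285, -0.1381, 0.0338]
tool_rot: [-3.141, -0.0, 1.428]
contact_force: [-2.2, 1.1, 3.7]
opening: 0.0004
grip_force: 1.9
```

step_arm --commands '[{"translation": [0, 0, 2], "roll": 0}, {"translation": [0, 0, 2], "roll": 0}, {"translation": [0, 0, 1], "roll": 0}, {"translation": [0, 0, 0], "roll": 0}, {"translation": [0, 0, 0], "roll": 0}]'

```text
time: 5.92
tool_pos: [0.5288, -0.1382, 0.0289]
tool_rot: [3.141, 0.0, 1.428]
contact_force: [-2.6, 1.5, 5.7]
opening: 0.0005
grip_force: 3.1
```

step_arm --commands '[{"translation": [0, 0, 1], "roll": 0}, {"translation": [0, 0, 1], "roll": 0}, {"translation": [0, 0, 0], "roll": 0}, {"translation": [0, 0, 0], "roll": 0}]'

```text
time: 6.25
tool_pos: [0.5288, -0.1382, 0.0285]
tool_rot: [3.141, 0.0, 1.428]
contact_force: [-8.5, 2.0, 19.4]
opening: 0.0004
grip_force: 10.1
```

step_arm --commands '[{"translation": [0, -0.6, 0], "roll": 0}, {"translation": [2, 0, 0], "roll": 0}, {"translation": [2, 0, 0], "roll": 0}, {"translation": [2, 0, 0], "roll": 0}, {"translation": [2, 0, 0], "roll": 0}, {"translation": [0, 0, 0], "roll": 0}]'

```text
time: 6.75
tool_pos: [0.5311, -0.1326, 0.0287]
tool_rot: [3.136, 0.004, 1.428]
contact_force: [-3.8, -7.0, 14.0]
opening: 0.0005
grip_force: 7.0
```

step_arm --commands '[{"translation": [2, 0, 0.2], "roll": 0}, {"translation": [2, 0, 0.2], "roll": 0}, {"translation": [2, 0, 0], "roll": 0}, {"translation": [2, 0, 0], "roll": 0}, {"translation": [2, 0, 0], "roll": 0}, {"translation": [0, 0, 0], "roll": 0}]'

```text
time: 7.25
tool_pos: [0.5325, -0.1232, 0.0286]
tool_rot: [3.136, 0.005, 1.428]
contact_force: [-4.9, -8.5, 17.0]
opening: 0.0004
grip_force: 8.4
```

Run:
```python
from h import *
import cv2
b=read_camera("scene")[:,:,::-1][140:245,185:295];b=cv2.resize(b,None,fx=5.5,fy=5.5,interpolation=cv2.INTER_CUBIC)
cv2.imwrite("pics/c2.png",cv2.convertScaleAbs(b,alpha=1.3))
```

```text
(no output)
```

View pics/c2.png

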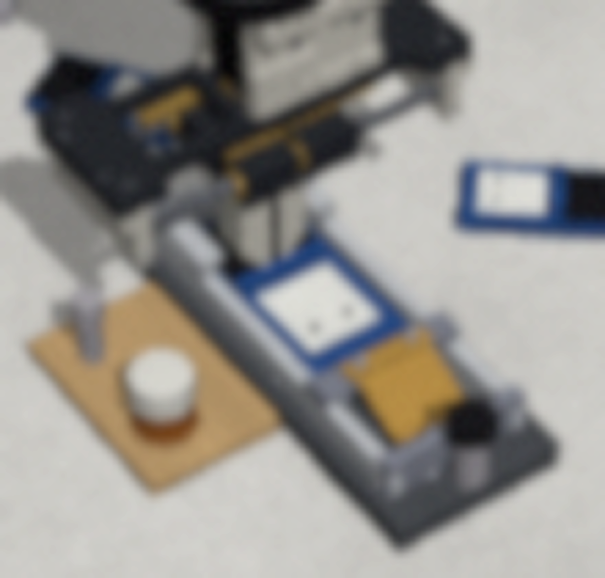

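The carrier is down and moving with the fingers, and its nose at (360,350) is just short of the bridge. I keep pushing with about 15 N down.

step_arm --commands '[{"translation": [2, 0, 0], "roll": 0}, {"translation": [2, 0, 0], "roll": 0}, {"translation": [2, 0, 0], "roll": 0}, {"translation": [2, 0, 0], "roll": 0}, {"translation": [2, 0, 0], "roll": 0}, {"translation": [2, 0, 0], "roll": 0}, {"translation": [0, 0, 0], "roll": 0}]'

```text
time: 7.88
tool_pos: [0.5348, -0.111, 0.0286]
tool_rot: [3.135, 0.004, 1.428]
contact_force: [-2.3, -7.9, 14.6]
opening: 0.0006
grip_force: 7.6
```

step_arm --commands '[{"translation": [2, 0, 0], "roll": 0}, {"translation": [2, 0, 0], "roll": 0}, {"translation": [2, 0, 0], "roll": 0}, {"translation": [2, 0, 0], "roll": 0}, {"translation": [2, 0, 0], "roll": 0}, {"translation": [2, 0, 0], "roll": 0}, {"translation": [0, 0, 0], "roll": 0}]'

```text
time: 8.47
tool_pos: [0.5365, -0.099, 0.0285]
tool_rot: [3.135, 0.004, 1.428]
contact_force: [-2.4, -8.3, 14.9]
opening: 0.0009
grip_force: 7.5
```

step_arm --commands '[{"translation": [2, 0, 0], "roll": 0}, {"translation": [2, 0, 0], "roll": 0}, {"translation": [2, 0, 0], "roll": 0}, {"translation": [2, 0, 0], "roll": 0}, {"translation": [2, 0, 0], "roll": 0}, {"translation": [2, 0, 0], "roll": 0}, {"translation": [0, 0, 0], "roll": 0}]'

```text
time: 9.05
tool_pos: [0.5383, -0.0871, 0.0285]
tool_rot: [3.135, 0.003, 1.428]
contact_force: [-2.3, -7.7, 14.6]
opening: 0.0004
grip_force: 7.5
```

step_arm --commands '[{"translation": [2, 0, 0], "roll": 0}, {"translation": [2, 0, 0], "roll": 0}, {"translation": [2, 0, 0], "roll": 0}, {"translation": [2, 0, 0], "roll": 0}, {"translation": [2, 0, 0], "roll": 0}, {"translation": [0, 0, 0], "roll": 0}]'

```text
time: 9.55
tool_pos: [0.5397, -0.077, 0.0285]
tool_rot: [3.135, 0.003, 1.428]
contact_force: [-2.4, -7.0, 14.0]
opening: 0.0004
grip_force: 7.4
```

step_arm --commands '[{"translation": [2, 0, 0.1], "roll": 0}, {"translation": [2, 0, 0.1], "roll": 0}, {"translation": [2, 0, 0], "roll": 0}, {"translation": [2, 0, 0], "roll": 0}, {"translation": [2, 0, 0], "roll": 0}, {"translation": [0, 0, 0], "roll": 0}]'

```text
time: 10.05
tool_pos: [0.541, -0.0685, 0.0284]
tool_rot: [3.135, 0.005, 1.429]
contact_force: [-4.2, -13.5, 16.6]
opening: 0.0005
grip_force: 10.0
```

step_arm --commands '[{"translation": [2, 0, 0], "roll": 0}, {"translation": [2, 0, 0], "roll": 0}, {"translation": [1, 0, 0], "roll": 0}, {"translation": [0, 0, 0], "roll": 0}]'

```text
time: 10.38
tool_pos: [0.5417, -0.0636, 0.0284]
tool_rot: [3.135, 0.005, 1.428]
contact_force: [-4.0, -13.4, 16.2]
opening: 0.0006
grip_force: 9.9
```

Run:
```python
from h import *
import cv2
b=read_camera("scene")[:,:,::-1][140:245,185:295];b=cv2.resize(b,None,fx=5.5,fy=5.5,interpolation=cv2.INTER_CUBIC)
cv2.imwrite("pics/c3.png",cv2.convertScaleAbs(b,alpha=1.3))
```

```text
(no output)
```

View pics/c3.png

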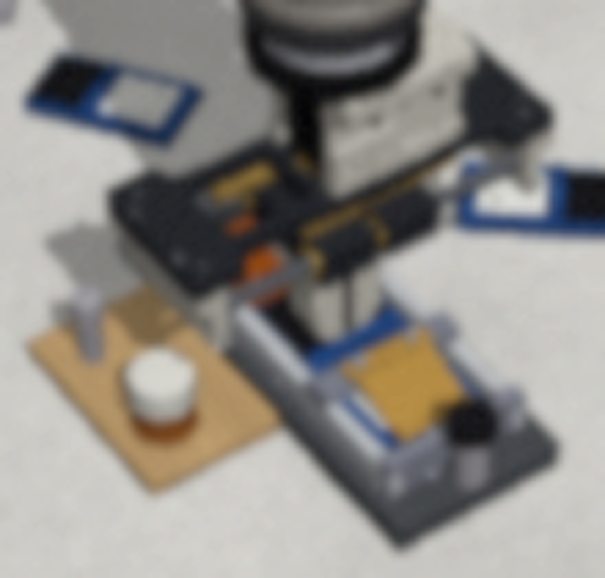

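The carrier is under the bridge and leaf, with blue showing right up to about (390,445) near the stop. The push force has risen to about 14 N. I push on until it reaches the stop.

step_arm --commands '[{"translation": [1.5, 0, 0], "roll": 0}, {"translation": [1.5, 0, 0], "roll": 0}, {"translation": [1, 0, 0], "roll": 0}, {"translation": [0, 0, 0], "roll": 0}]'

```text
time: 10.77
tool_pos: [0.5423, -0.0592, 0.0282]
tool_rot: [3.135, 0.004, 1.428]
contact_force: [-3.0, -13.6, 14.4]
opening: 0.0004
grip_force: 10.1
```

step_arm --commands '[{"translation": [1, 0, 0], "roll": 0}, {"translation": [1, 0, 0], "roll": 0}, {"translation": [0, 0, 0], "roll": 0}]'

```text
time: 11.02
tool_pos: [0.5425, -0.0583, 0.0282]
tool_rot: [3.135, 0.006, 1.429]
contact_force: [-4.3, -17.4, 14.3]
opening: 0.0004
grip_force: 12.4
```

step_arm --commands '[{"translation": [1, 0, 0], "roll": 0}, {"translation": [1, 0, 0], "roll": 0}, {"translation": [0, 0, 0], "roll": 0}]'

```text
time: 11.27
tool_pos: [0.5425, -0.0581, 0.0282]
tool_rot: [3.135, 0.008, 1.429]
contact_force: [-6.5, -25.7, 14.1]
opening: 0.0007
grip_force: 16.3
```

step_arm --commands '[{"translation": [-2, 0, 0], "roll": 0}, {"translation": [-2, 0, -0.3], "roll": 0}, {"translation": [-1, 0, -0.5], "roll": 0}, {"translation": [0, 0, -0.5], "roll": 0}, {"translation": [0, 0, 0], "roll": 0}]'

```text
time: 11.68
tool_pos: [0.542, -0.0585, 0.0283]
tool_rot: [3.136, 0.002, 1.428]
contact_force: [1.7, -5.8, 5.3]
opening: 0.0006
grip_force: 5.3
```

step_arm --commands '[{"translation": [0, 0, -0.5], "roll": 0}, {"translation": [0, 0, -0.7], "roll": 0}, {"translation": [-0.5, 0, -1], "roll": 0}, {"translation": [-0.5, 0, -2], "roll": 0}, {"translation": [0, 0, -4], "roll": 0}, {"translation": [0, 0, -8], "roll": 0}, {"translation": [0, 0, -15], "roll": 0}, {"translation": [0, 0, -25], "roll": 0}, {"translation": [0, 0, -30], "roll": 0}, {"translation": [0, 0, -30], "roll": 0}, {"translation": [-30, 0, -20], "roll": 0}, {"translation": [-30, 0, 0], "roll": 0}, {"translation": [-30, 0, 0], "roll": 0}, {"translation": [-30, 0, 0], "roll": 0}, {"translation": [-30, 0, 0], "roll": 0}, {"translation": [-30, 0, 0], "roll": 0}, {"translation": [-30, 0, 0], "roll": 0}, {"translation": [-30, 0, 0], "roll": 0}, {"translation": [0, 0, 0], "roll": 0}, {"translation": [0, 0, 0], "roll": 0}]'

```text
time: 13.35
tool_pos: [0.5051, -0.2963, 0.1639]
tool_rot: [3.141, -0.001, 1.425]
contact_force: [-0.4, 0.5, -0.7]
opening: 0.0005
grip_force: 0.0
```

Run:
```python
from h import *
import cv2
a=read_camera("top")[:,:,::-1][150:220,225:330]
b=read_camera("scene")[:,:,::-1][160:245,185:295]
o=np.zeros((320,800,3),np.uint8);o[:267,:400]=cv2.resize(a,(400,267),interpolation=2);o[:309,400:]=cv2.resize(b,(400,309),interpolation=2)
cv2.imwrite("pics/c4.png",cv2.convertScaleAbs(o,alpha=1.3))
```

```text
(no output)
```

View pics/c4.png

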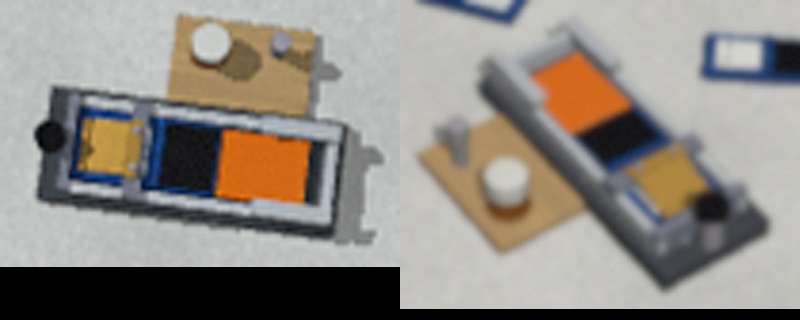

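Run:
```python
from h import *
def j(p,x=.5342,y=-.1048,t=1.427):
    d=p[:2]-[x,y];return np.round(1e3*(d@[np.cos(t),np.sin(t)]),1)
T=lambda u,v:(225+u*105/400,150+v*105/400)
C=lambda u,v:(185+(u-400)*.275,160+v*.275)
print("rear",j(at("top",T(217,162),.028)),"plat rear",j(at("top",T(308,170),.0265)))
# platform rear-edge seen by both cameras at candidate heights: should be x=-54
for z in (.0165,.0265): print(z,"top",j(at("top",T(308,170),z)),"scene rear edge",j(at("scene",C(553,68),z)))
```

```text
rear 13.5 plat rear -56.1
0.0165 top -56.9 scene rear edge -61.5
0.0265 top -56.1 scene rear edge -52.3
```

The scene view puts the platform's rear edge at x = -52 mm if it is up and -61 mm if it is down; the true value is -54 mm, so it is up. The carrier's rear edge also matches the home position within measuring error.

```bash
python3 -c "
from cell import *
print(hand_in())"
```

```text
the job is handed in; nothing more can be done
None
```

I pressed the carrier down, pushed it under the bridge and leaf spring to the end stop, took the hand away and handed the job in; the last pictures show the platform up behind it, but hand-in gave no verdict.

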